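# Lock the spare defibrillator battery into its charger and tug-test the catch

## Robot

A 6-joint arm with a two-finger parallel gripper is mounted at the origin on a cart in front of the work surface, level with it; the furniture and walls round the work are solid. World frame = base frame: x ahead of the robot, y to its left, z up, the work surface at z = 0. Lengths are in m, angles in rad, forces in N, time in s.
With the tool pointing down it reaches from about 0.35 to 0.975 m from the base axis. Payload 4.9 kg.
Tool frame: the origin (TCP) lies on the centre line of the jaws, within the pads' length; the fingertips stand 14 mm ahead of it and the grasp point (between the pads) lies 5 mm behind it (manip.nose_length is the distance from the TCP to the fingertips, in m); z points along the fingers, y is the line along which they close (so a half turn about z gives the same grasp; the last joint's range is limited). The gripper opens to 85 mm and grips with 20 to 120 N. Pads are 22 mm wide; open, the fingers measure 114 mm over their backs; the gripper's body (76 mm by 85 mm) begins 54 mm behind the grasp point. The pads swing forward as they close: fully open they stand 13 mm farther back than shut.
Start: joints at [1.067, 0.053, 1.613, -0, 1.476, -0.119], TCP at [0.235, 0.579, 0.245] pointing down, gripper open.
Joint ranges: [-3.01, 3.01], [-1.01, 2.22], [0.06, 2.58], [-1.02, 4.17], [0.09, 2.62], [-3.14, 3.14]. Speed limits (rad/s): [2.57, 2.57, 3.14, 3.14, 3.14, 3.14].

## Interface

Orientations are given as a unit quaternion [w, x, y, z].
In Python, from plant import manip, imaging gives the robot as it stands.
- The arm moves only by the tool play_rows, never from a script. Its argument "commands" is a list of rows, each a list of 6 numbers: the shift along the tool's x, y, z in mm, then the turn, a rotation vector about the tool's x, y, z in degrees. A call has 1 to 5 rows; each row shifts and turns the commanded pose from where the row before left it, along the tool's axes as they then stand; what a row does not reach is not made up. A row lasts 1/12 s, in which the tool goes at most 41.7 mm and 7.16 degrees, less where a joint would pass 70% of its speed; a pose out of reach is approached as far as the arm can. A call is refused whole if a number of a shift passes 41.7 or a number of a turn 7.16, either way. A call with a gripper value outside its range is refused whole. "hand" is the finger opening in mm, from 0 to 85.4, set as the call begins (left out, the last holds). The fingers move at their own pace and stop on an object; the grip force is fixed at half the most. Time passes only in rows, so rows that do not move let the fingers close. It gives the time, the measured TCP pose, the force, the opening and the grip force at its end, in the units of the state.
- manip.state(): the state, without advancing time (a new reading comes with each control period).
- imaging.grab_frame(name): name is "scene" or "top" or "wrist"; returns a dict with "image" (480x640x3 uint8, red, green, blue), "fx", "fy", "cx", "cy" (pixels), "R" (3x3) and "t" (3): a world point X has camera coordinates R X + t; the wrist camera has in their place "mount" (4x4, takes a point from camera to tool coordinates, whose origin is the TCP and whose axes are the flange's). Camera axes: x right, y down, z forward; pixel columns grow to the right and rows downward; lengths in m; the calibration is good to about 2 mm. A picture is of the moment at which its call begins: read the wrist's pose just before it. There is no depth.
- manip.job_done(): hands the job in; it is judged then, once.
The state is a dict: "time": time; "joint_pos": joint angles; "joint_vel": joint speeds; "joint_efforts": joint torques, N m; "tool_pos": TCP position; "tool_rot": TCP orientation; "contact_force": force on the tool from outside, world axes, zero at the start; "ft_torque": the same for the moment, N m; "gripper_width": opening from 0.0 (shut) to 1.0 (fully open); "grasp_force": force on a finger pad.
Only numpy, scipy, OpenCV 4.12 (cv2) and the standard library are available. Lean on these libraries where they do the work, as an engineer would, in place of code of your own. Each camera call takes 0.05 s, during which the arm holds its last target. There are 200 camera calls.

## Task

Put the spare battery pack into the empty charger and press it down, without ramming it, until the spring catch clicks in and locks it. Then prove the joint: pull straight up on the pack with about 12 N and hold that pull for a full second. Leave the pack locked in the charger and the small things around it where they are.

Things in the scene. Friction and masses are not known exactly. Their poses are not given: they have to be found in the camera images.
- pack_centre (a point): Centre (half-way up) of the loose battery pack, a grey and black block 44 mm (its x) by 74 mm (its y) by 110 mm tall, about 0.25 kg, standing upright on the worktop. Axes are the pack's own, z up. Finger ribs near the top of the two 74 mm wide faces: take it there, across the 44 mm. It starts turned within 45 degrees of the charger's axes, the right way round.
- pack_foot (a point): Centre of that pack's underside, 55 mm below pack_centre, same axes. The foot is bevelled 4 mm all round. The -x face of the pack has a recess 30 mm wide, from 16 to 36 mm above the underside, into which the charger's catch springs.
- bay_mouth (a point): Centre of the mouth of the empty charger's well, level with the rim, 56 mm above the worktop. The well is 46.5 mm (x) by 76.5 mm (y), 47 mm deep, straight-walled. The pack goes in upright with its axes along those of this point. Standing on the floor of the well, the pack has its centre 8 mm above this point.
- bay_floor (a point): Centre of the floor of that well, 9 mm above the worktop. On the way in the pack's foot meets the catch about 32 mm above the floor and pushes it back, which takes up to about 15 N. The catch snaps into the recess 1 to 5 mm above the floor (it sits a little higher or lower on each charger); let go, the pack rests on the floor. Above about 50 N counts as ramming.
- catch (a joint): Travel of the empty charger's spring catch in m: 0 = sprung fully out into the well (at rest, or locked into the pack's recess), up to 0.008 = pushed back toward -x by the entering pack. A locked pack has 1 to 5 mm of free play upward; then the catch takes the load stiffly, within a fraction of a millimetre. It is overloaded above about 20 N.
- empty_charger: The empty charger: grey box 68 mm (x) by 98 mm (y), screwed to the worktop by two ears at its y ends. On its -x side, towards the robot, a block with the catch and its black thumb button (top 60 mm above the worktop) sticks out 27 mm more; leave the button alone. Origin on the worktop under the centre of the well, z up.
- busy_charger: A second charger of the same make, with a pack already locked in it, 119 mm tall over all, left or right of the empty one. Origin on the worktop under the centre of its well, same axes. Leave it alone.
- brown_vial: small brown vial, 21 mm across, 48 mm tall, standing; bystander, origin at its foot
- clear_vial: clear vial with a grey cap, 25 mm across, 56 mm tall, standing; bystander, origin at its foot
- small_syringe: small clear syringe, 108 mm long, 26 mm wide, lying; bystander, origin at its plunger end, its z along its length
- thermo: pen thermometer, 110 mm long, 12 mm thick, lying; bystander, origin at one end, its z along its length
There are look-alikes about, which are no part of the job. Of the things shaped like the part that bears pack_centre, the black one is meant.

How it is judged:
By the outcome, as a careful person would: the job done as asked, in the order asked, and still so for the second after the job is handed in, with the robot touching nothing.
It also fails if it takes over 61 s, if anything falls off the work surface, if the arm or the gripper's body presses on something with over 40 N, if the wrist force passes 120 N, or if a joint passes its speed limit or range.

## Working session

There is one attempt and no reset: what is moved stays moved. The work goes in short steps, Python scripts to look and compute and a tool call to move; the robot and the scene stay as the last step left them, time stands still between calls to the robot, and variables do not carry over. Pictures are saved under pics/ and viewed, at most 10 in all, crops included, and the job is handed in when it is done.

Besides the shell and the picture viewer there is one more tool, called by a JSON object that holds its "name" and its "arguments". play_rows: Moves the arm, as the interface text tells. Its arguments: {"type":"object","properties":{"commands":{"type":"array","items":{"type":"array","items":{"type":"number"}}},"hand":{"type":"number"}},"required":["commands"]}

```bash
ls; mkdir -p pics
python3 - <<'E'
from plant import manip, imaging
import cv2,numpy as np,json
s=manip.state();print(s)
for n in("scene","top"):
    f=imaging.grab_frame(n);cv2.imwrite(f"pics/{n}0.png",f["image"][:,:,::-1])
    print(n,f["fx"],f["fy"],f["cx"],f["cy"],np.round(f["R"],4).tolist(),np.round(f["t"],4).tolist())
f=imaging.grab_frame("wrist");print(f["mount"],f["fx"])
E
```

```text
pics
{'time': 0.0, 'joint_pos': array([ 1.06699132e+00,  5.33529541e-02,  1.61429320e+00, -4.51598593e-05,
        1.47598956e+00, -1.19031464e-01]), 'joint_vel': array([-0.00086588, -0.00206346, -0.00047901,  0.00015949,  0.00044737,
       -0.00073463]), 'joint_efforts': array([ 1.16829406e-04, -3.93687022e+01, -3.70172346e+01, -1.48331828e-04,
        7.25083562e-03,  2.38424337e-05]), 'tool_pos': array([0.23433405, 0.57876759, 0.24406589]), 'tool_rot': array([-2.91609906e-04,  1.91199955e-01,  9.81550576e-01, -9.79278770e-04]), 'contact_force': array([-0.36506139,  0.24005817, -0.28397036]), 'ft_torque': array([-0.03656532, -0.00117127, -0.0015022 ]), 'grasp_force': 0.0, 'gripper_width': 1.0016395064280181}
scene 464.9160387730805 464.9160387730805 316.02212042500935 231.93301593295976 [[0.6431, -0.7657, -0.0118], [-0.5089, -0.4158, -0.7538], [0.5722, 0.4907, -0.657]] [-0.2893, 0.3081, 0.7396]
top 501.25666177547436 501.25666177547436 324.00894175574695 239.18432879446397 [[-0.0099, -0.9999, -0.0088], [-0.9923, 0.0109, -0.1237], [0.1238, 0.0075, -0.9923]] [0.0294, 0.487, 1.0723]
[[-1.13000798e-03 -9.53564884e-01 -3.01185549e-01  7.72273177e-02]
 [ 9.99999362e-01 -1.07654134e-03 -3.43493364e-04  4.52206252e-04]
 [ 3.30451461e-06 -3.01185745e-01  9.53565492e-01 -1.27426712e-01]
 [ 0.00000000e+00  0.00000000e+00  0.00000000e+00  1.00000000e+00]] 358.43381016668076
```

View pics/top0.png

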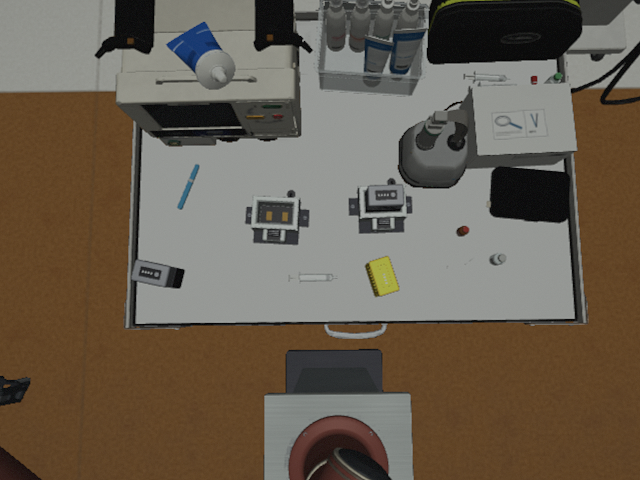

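View pics/scene0.png

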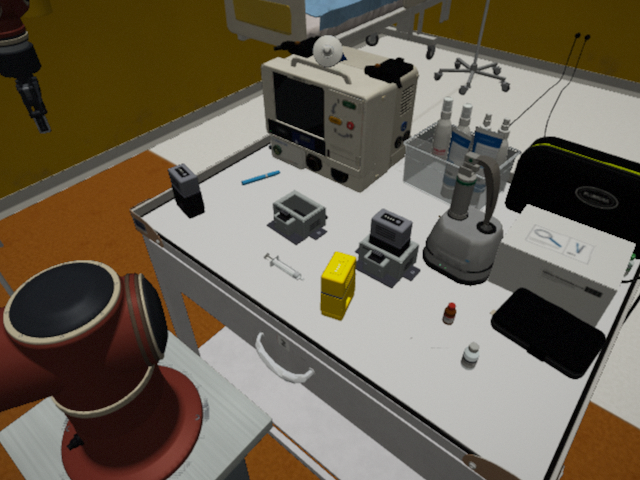

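The top view shows the black/grey pack at about (158,273), the empty charger at (278,212), the busy one at (383,200), and a yellow look-alike at (382,276). I'll get rough positions and a magnified crop.

```bash
cat > h.py <<'E'
import numpy as np,cv2
from plant import manip,imaging
from scipy.spatial.transform import Rotation as Ro
def pose():
    s=manip.state();q=s["tool_rot"];return Ro.from_quat([q[1],q[2],q[3],q[0]]).as_matrix(),s["tool_pos"]
def frame(n):
    Rt,p=pose();f=imaging.grab_frame(n)
    if n=="wrist":
        M=f["mount"];Rc=Rt@M[:3,:3];c=Rt@M[:3,3]+p;f["R"]=Rc.T;f["t"]=-Rc.T@c
    return f
def ray(f,u,v,z):
    R=np.array(f["R"]);c=-R.T@f["t"];d=R.T@np.array([(u-f["cx"])/f["fx"],(v-f["cy"])/f["fy"],1])
    return c+d*(z-c[2])/d[2]
def proj(f,X):
    c=np.atleast_2d(X)@np.array(f["R"]).T+f["t"];return np.c_[f["fx"]*c[:,0]/c[:,2]+f["cx"],f["fy"]*c[:,1]/c[:,2]+f["cy"]]
E
python3 - <<'E'
from h import *
f=frame("top")
for u,v,z in((153,272,.11),(278,212,.056),(386,195,.119),(318,278,.0)):print(ray(f,u,v,z).round(3))
im=f["image"][:,:,::-1]
a=cv2.resize(im[250:300,125:195],None,fx=8,fy=8,interpolation=cv2.INTER_CUBIC)[:400,:560]
b=cv2.resize(im[180:250,240:340],None,fx=8,fy=8,interpolation=cv2.INTER_CUBIC)
b=b[:,:560]
cv2.imwrite("pics/a.png",cv2.resize(np.vstack([a,b]),None,fx=.6,fy=.6))
E
```

```text
[0.414 0.371 0.11 ]
[0.544 0.123 0.056]
[ 0.566 -0.104  0.119]
[0.404 0.039 0.   ]
```

View pics/a.png

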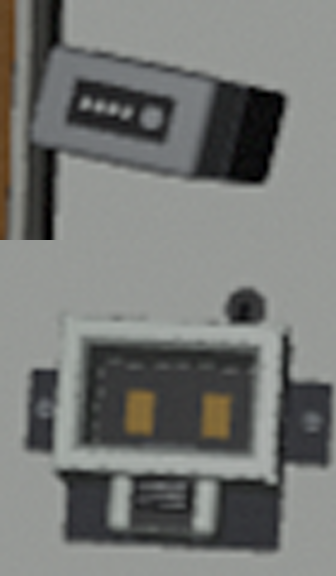

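Run:
```python
from h import *
f=frame("top")
def q(pts,z):
    P=np.array([ray(f,u,v,z) for u,v in pts]);c=P.mean(0);y=P[0]-P[1]+P[3]-P[2]
    print(c.round(4),np.linalg.norm(P-np.roll(P,-1,0),axis=1).round(4),"yaw",np.degrees(np.arctan2(-y[0],y[1])).round(1))
q([(137.5,259.4),(169.8,267.1),(165.6,287.1),(132.3,279.2)],.11)
C=lambda x,y:(240+x/4.8,180+(y-240)/4.8)
q([C(62,318),C(285,326),C(283,485),C(56,473)],.056)
q([C(82,340),C(260,348),C(256,460),C(78,450)],.056)
R,p=pose();print(R.round(3),p)
```

```text
[0.4117 0.3748 0.11  ] [0.0684 0.0411 0.0701 0.0412] yaw -13.8
[0.5415 0.128  0.056 ] [0.1012 0.0726 0.1022 0.071 ] yaw -3.2
[0.5419 0.1292 0.056 ] [0.0807 0.0512 0.0803 0.0504] yaw -3.6
[[-0.927  0.375 -0.   ]
 [ 0.375  0.927 -0.001]
 [ 0.    -0.001 -1.   ]] [0.23445302 0.57904439 0.24471271]
```

{"name": "play_rows", "arguments": {"commands": [[0, 0, 0, 0, 0, 6.8], [0, 0, 0, 0, 0, 6.8], [0, 0, 0, 0, 0, 6.8], [0, 0, 0, 0, 0, 6.8], [0, 0, 0, 0, 0, 6.8]], "hand": 85}}

```text
time: 0.67
tool_pos: [0.2345, 0.5792, 0.2451]
tool_rot: [-0.0, 0.472, 0.881, -0.0]
contact_force: [-0.5, 0.2, -0.3]
gripper_width: 0.996
grasp_force: 0.0
```

{"name": "play_rows", "arguments": {"commands": [[0, 0, 0, 0, 0, 6.8], [0, 0, 0, 0, 0, 6.8], [0, 0, 0, 0, 0, 6.8], [0, 0, 0, 0, 0, 6.8], [0, 0, 0, 0, 0, 6.8]]}}

```text
time: 1.08
tool_pos: [0.2345, 0.5792, 0.2451]
tool_rot: [0.0, 0.709, 0.705, -0.0]
contact_force: [0.1, 0.6, 0.7]
gripper_width: 0.995
grasp_force: 0.0
```

{"name": "play_rows", "arguments": {"commands": [[0, 0, 0, 0, 0, 6.8], [0, 0, 0, 0, 0, 6.8], [-22, 30, 0, 0, 0, 0], [-22, 30, 0, 0, 0, 0], [-22, 30, 0, 0, 0, 0]]}}

```text
time: 1.5
tool_pos: [0.3067, 0.4931, 0.2451]
tool_rot: [0.0, 0.786, 0.619, -0.0]
contact_force: [1.3, 0.0, 0.8]
gripper_width: 0.997
grasp_force: 0.0
```

{"name": "play_rows", "arguments": {"commands": [[-22, 30, 0, 0, 0, 0], [-22, 30, 0, 0, 0, 0], [-22, 30, 0, 0, 0, 0], [-22, 30, 0, 0, 0, 0], [0, 10, 0, 0, 0, 0]]}}

```text
time: 1.92
tool_pos: [0.4144, 0.374, 0.2453]
tool_rot: [0.001, 0.788, 0.616, -0.0]
contact_force: [-0.2, -0.2, -0.2]
gripper_width: 0.997
grasp_force: 0.0
```

{"name": "play_rows", "arguments": {"commands": [[0, 0, 0, 0, 0, 0], [0, 0, 0, 0, 0, 0], [0, 0, 0, 0, 0, 0]]}}

```text
time: 2.17
tool_pos: [0.4113, 0.3785, 0.2452]
tool_rot: [-0.0, 0.786, 0.619, -0.0]
contact_force: [-1.0, 0.2, 0.1]
gripper_width: 0.995
grasp_force: 0.0
```

Run:
```python
from h import *
R,p=pose();print(R.round(3).tolist(),p.round(4),manip.state()["joint_pos"].round(2))
f=frame("wrist");cv2.imwrite("pics/w1.png",f["image"][:,:,::-1])
print(proj(f,[[.4117,.3748,.11],[.4117,.3748,0]]).round())
```

```text
[[0.235, 0.972, -0.001], [0.972, -0.235, 0.0], [0.0, -0.001, -1.0]] [0.4113 0.3785 0.2452] [ 0.61 -0.1   1.77  0.    1.48  0.85]
[[317. 236.]
 [316. 205.]]
```

View pics/w1.png

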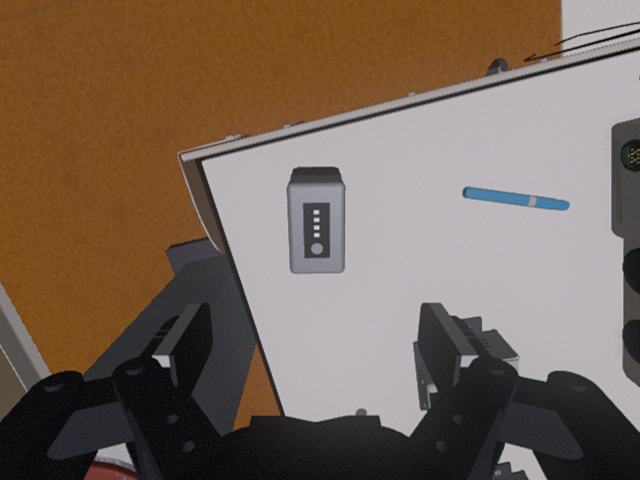

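Pack's top face spans (288,182)–(345,272), squarely aligned with the jaws.

Run:
```python
from h import *
f=frame("wrist")
P=np.array([ray(f,u,v,.11) for u,v in[(288,182),(344,182),(345.5,272),(290,272)]])
R,p=pose();c=P.mean(0);y=P[0]-P[3]+P[1]-P[2]
print(c,np.linalg.norm(P-np.roll(P,-1,0),axis=1),"yaw",np.degrees(np.arctan2(-y[0],y[1])),"tool",R.T@(c-p)*1000, "toolyaw",np.degrees(np.arctan2(R[1,1],R[0,1])))
```

```text
[0.41286161 0.38027374 0.11      ] [0.04100296 0.07130158 0.04396098 0.07125086] yaw -12.438146109913536 tool [  1.91573968   1.48584363 135.17171391] toolyaw -13.529110641363575
```

{"name": "play_rows", "arguments": {"commands": [[1, 1.5, 31, 0, 0, 0], [0, 0, 31, 0, 0, 0], [0, 0, 31, 0, 0, 0], [0, 0, 31, 0, 0, 0], [0, 0, 20, 0, 0, 0]]}}

```text
time: 2.68
tool_pos: [0.4112, 0.3783, 0.0978]
tool_rot: [-0.0, 0.785, 0.619, -0.002]
contact_force: [0.4, -0.3, -1.8]
gripper_width: 0.995
grasp_force: 0.0
```

{"name": "play_rows", "arguments": {"commands": [[0, 0, 11, 0, 0, 0], [0, 0, 0, 0, 0, 0], [0, 0, 0, 0, 0, 0]]}}

```text
time: 2.93
tool_pos: [0.4135, 0.379, 0.0906]
tool_rot: [-0.0, 0.786, 0.619, -0.0]
contact_force: [0.0, -0.2, 0.8]
gripper_width: 0.992
grasp_force: 0.0
```

{"name": "play_rows", "arguments": {"commands": [[0, 0, 0, 0, 0, 0], [0, 0, 0, 0, 0, 0], [0, 0, 0, 0, 0, 0], [0, 0, 0, 0, 0, 0], [0, 0, 0, 0, 0, 0]], "hand": 20}}

```text
time: 3.35
tool_pos: [0.4144, 0.3793, 0.0923]
tool_rot: [-0.0, 0.786, 0.618, 0.001]
contact_force: [-2.6, -0.4, 5.9]
gripper_width: 0.505
grasp_force: 61.7
```

{"name": "play_rows", "arguments": {"commands": [[0, 0, 0, 0, 0, 0], [0, 0, 0, 0, 0, 0], [0, 0, 0, 0, 0, 0], [0, 0, 0, 0, 0, 0], [0, 0, 0, 0, 0, 0]]}}

```text
time: 3.77
tool_pos: [0.4145, 0.3793, 0.0923]
tool_rot: [-0.0, 0.786, 0.618, 0.001]
contact_force: [-1.6, 0.9, 5.4]
gripper_width: 0.507
grasp_force: 61.7
```

{"name": "play_rows", "arguments": {"commands": [[0, 0, -10, 0, 0, 0], [0, 0, -20, 0, 0, 0], [0, 0, -30, 0, 0, 0], [0, 0, -30, 0, 0, 0], [0, 0, -30, 0, 0, 0]]}}

```text
time: 4.18
tool_pos: [0.4131, 0.3776, 0.2107]
tool_rot: [0.0, 0.786, 0.618, -0.001]
contact_force: [-0.2, 1.5, -2.7]
gripper_width: 0.504
grasp_force: 61.3
```

{"name": "play_rows", "arguments": {"commands": [[0, 0, -25, 0, 0, 0], [0, 0, -13, 0, 0, 0], [0, 0, 0, 0, 0, -3], [0, 0, 0, 0, 0, -4], [0, 0, 0, 0, 0, -3.1]]}}

```text
time: 4.6
tool_pos: [0.4134, 0.3779, 0.2475]
tool_rot: [0.0, 0.728, 0.686, -0.001]
contact_force: [0.3, -0.3, -3.2]
gripper_width: 0.505
grasp_force: 61.3
```

{"name": "play_rows", "arguments": {"commands": [[-10, 0, 0, 0, 0, 0], [-20, 5, 0, 0, 0, 0], [-25, 5, 0, 0, 0, 0], [-25, 5, 0, 0, 0, 0], [-25, 5, 0, 0, 0, 0]]}}

```text
time: 5.02
tool_pos: [0.4265, 0.2704, 0.2471]
tool_rot: [-0.0, 0.729, 0.684, -0.001]
contact_force: [0.2, -0.0, -2.7]
gripper_width: 0.508
grasp_force: 61.3
```

{"name": "play_rows", "arguments": {"commands": [[-25, 5, 0, 0, 0, 0], [-25, 5, 0, 0, 0, 0], [-25, 5, 0, 0, 0, 0], [-25, 5, 0, 0, 0, 0], [-22, 0, 0, 0, 0, 0]]}}

```text
time: 5.43
tool_pos: [0.4391, 0.147, 0.2473]
tool_rot: [-0.0, 0.73, 0.684, -0.001]
contact_force: [0.3, -0.1, -3.5]
gripper_width: 0.508
grasp_force: 61.4
```

{"name": "play_rows", "arguments": {"commands": [[-14, 0, 0, 0, 0, 0], [-6, 0, 0, 0, 0, 0], [0, 0, 0, 0, 0, 0], [0, 0, 0, 0, 0, 0], [0, 0, 0, 0, 0, 0]]}}

```text
time: 5.85
tool_pos: [0.4382, 0.1299, 0.248]
tool_rot: [-0.0, 0.729, 0.685, -0.0]
contact_force: [0.6, -0.0, -3.9]
gripper_width: 0.506
grasp_force: 61.3
```

Run:
```python
from h import *
R,p=pose();print(R.round(3).tolist(),p.round(4),manip.state()["contact_force"],manip.state()["gripper_width"])
f=frame("wrist");cv2.imwrite("pics/w2.png",f["image"][:,:,::-1])
print(proj(f,[[.5415,.128,.056]]).round())
```

```text
[[0.062, 0.998, -0.001], [0.998, -0.062, 0.0], [0.0, -0.001, -1.0]] [0.4382 0.1299 0.248 ] [ 0.60449424 -0.01028298 -3.93689983] 0.5063270991862455
[[428. 209.]]
```

View pics/w2.png

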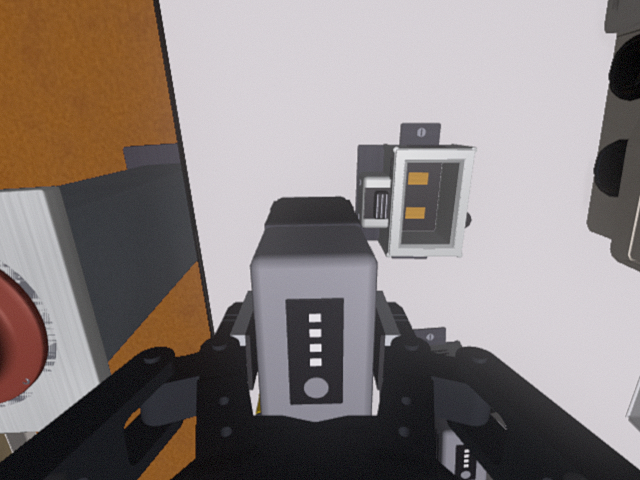

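Run:
```python
import cv2
im=cv2.imread("pics/w2.png")[135:285,245:495]
cv2.imwrite("pics/w2c.png",cv2.convertScaleAbs(cv2.resize(im,None,fx=3.2,fy=3.2,interpolation=cv2.INTER_CUBIC),alpha=1.2,beta=20))
```

```text
(no output)
```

View pics/w2c.png

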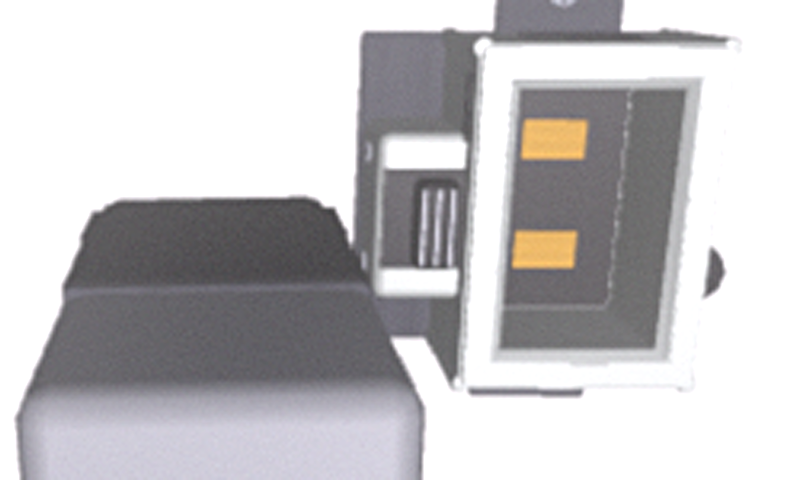

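```bash
cat >> h.py <<'E'
def quad(f,pts,z):
    P=np.array([ray(f,u,v,z) for u,v in pts]);c=P.mean(0);y=P[0]+P[1]-P[3]-P[2];x=P[1]+P[2]-P[0]-P[3]
    print("centre",c.round(4),"sides",np.linalg.norm(P-np.roll(P,-1,0),axis=1).round(4),"yaw y",np.degrees(np.arctan2(-y[0],y[1])).round(2),"yaw x",np.degrees(np.arctan2(x[1],x[0])).round(2))
    return c
E
python3 - <<'E'
from h import *
f=frame("wrist");R,p=pose()
C=lambda a:[(245+x/3.2,135+y/3.2) for x,y in a]
quad(f,C([(483,43),(735,43),(690,387),(457,384)]),.056)
quad(f,C([(515,80),(703,78),(667,360),(495,358)]),.056)
quad(f,C([(520,88),(688,90),(655,350),(500,350)]),.056)
# pack model, projected into crop coords
T=lambda x,y,z:R@np.array([x,y,z])/1000+p
X=[T(33,-18,92.3),T(33,18,92.3),T(37,-22,88.3),T(37,22,88.3),T(37,-22,-17.7),T(37,22,-17.7)]
print(((proj(f,X)-[245,135])*3.2).round())
c=-np.array(f["R"]).T@f["t"];print(c)
E
```

```text
centre [0.5425 0.1321 0.056 ] sides [0.0682 0.0992 0.0692 0.0983] yaw y -3.86 yaw x -3.95
centre [0.5437 0.1314 0.056 ] sides [0.0513 0.0815 0.0507 0.0803] yaw y -3.59 yaw x -3.61
centre [0.5425 0.1316 0.056 ] sides [0.0461 0.0751 0.0455 0.0757] yaw y -3.76 yaw x -3.89
[[131. 207.]
 [317. 207.]
 [108. 191.]
 [340. 191.]
 [  8. 385.]
 [440. 384.]]
[0.44303114 0.20739785 0.3755925 ]
```

{"name": "play_rows", "arguments": {"commands": [[1, 15, 0, 0, 0, 0.2], [2, 30, 0, 0, 0, 0], [3, 30, 0, 0, 0, 0], [2, 19, 0, 0, 0, 0], [1, 10, 0, 0, 0, 0]]}}

```text
time: 6.37
tool_pos: [0.5446, 0.1323, 0.2479]
tool_rot: [-0.0, 0.73, 0.684, -0.0]
contact_force: [-1.1, 0.2, -2.7]
gripper_width: 0.509
grasp_force: 62.1
```

{"name": "play_rows", "arguments": {"commands": [[0, 0, 15, 0, 0, 0], [0, 0, 25, 0, 0, 0], [0, 0, 25, 0, 0, 0], [0, 0, 15, 0, 0, 0], [0, 0, 8, 0, 0, 0]]}}

```text
time: 6.78
tool_pos: [0.5406, 0.132, 0.157]
tool_rot: [-0.002, 0.73, 0.684, -0.002]
contact_force: [-0.8, 0.6, -3.2]
gripper_width: 0.51
grasp_force: 62.1
```

{"name": "play_rows", "arguments": {"commands": [[0, 0, 0, 0, 0, 0], [0, 0, 0, 0, 0, 0], [0, 0, 0, 0, 0, 0], [0, 0, 0, 0, 0, 0]]}}

```text
time: 7.12
tool_pos: [0.5438, 0.1318, 0.1624]
tool_rot: [0.001, 0.73, 0.684, 0.001]
contact_force: [-0.1, 1.3, -2.6]
gripper_width: 0.505
grasp_force: 62.1
```

Run:
```python
from h import *
R,p=pose();print(R.round(4).tolist(),p.round(4),manip.state()["contact_force"])
f=frame("wrist");im=f["image"][:,:,::-1];cv2.imwrite("pics/w3.png",im)
cv2.imwrite("pics/w3c.png",cv2.convertScaleAbs(cv2.resize(im[100:290,190:450],None,fx=3,fy=3,interpolation=cv2.INTER_CUBIC),alpha=1.2,beta=20))
from scipy.spatial.transform import Rotation as Q
a=np.radians(-3.75);B=np.array([[np.cos(a),-np.sin(a)],[np.sin(a),np.cos(a)]])
def crop(X):return ((proj(f,X)-[190,100])*3).round().tolist()
for h,k in((23.25,38.25),(34,49)):
    print(crop([np.r_[B@np.array([sx*h,sy*k])/1000+[.5427,.1318],.056] for sx,sy in((-1,1),(1,1),(1,-1),(-1,-1))]))
T=lambda x,y,z:R@np.array([x,y,z])/1000+p
print(crop([T(33,-18,92.3),T(33,18,92.3),T(37,-22,88.3),T(37,22,88.3),T(37,-22,-17.7),T(37,22,-17.7)]))
```

```text
[[0.0652, 0.9979, 0.0033], [0.9979, -0.0652, 0.0004], [0.0006, 0.0033, -1.0]] [0.5438 0.1318 0.1624] [-0.0734847   1.27800705 -2.60603771]
[[261.0, 264.0], [474.0, 264.0], [466.0, 581.0], [272.0, 582.0]]
[[210.0, 214.0], [526.0, 214.0], [509.0, 621.0], [229.0, 622.0]]
[[288.0, 300.0], [462.0, 300.0], [266.0, 284.0], [483.0, 284.0], [172.0, 466.0], [577.0, 465.0]]
```

View pics/w3c.png

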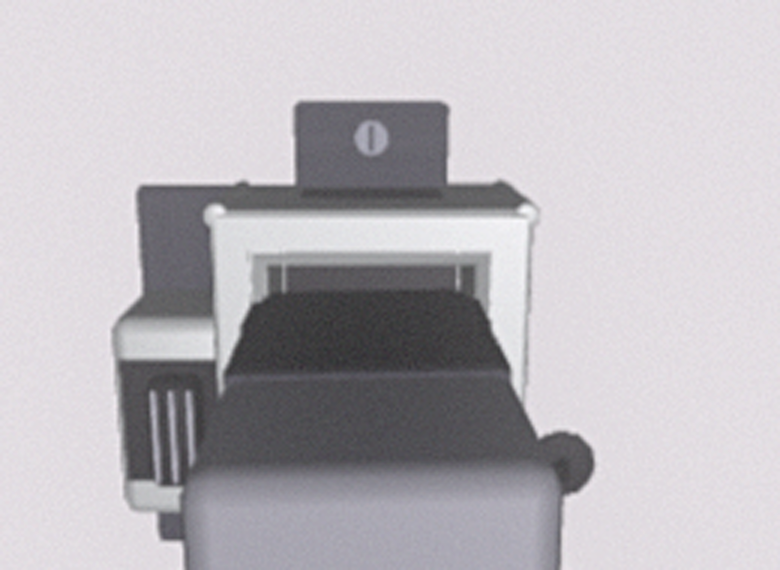

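Foot (crop ~262–478, row 295) lies inside the well opening (268–475), centred to ~0.5 mm across; slight +y correction, then descend watching forces.

{"name": "play_rows", "arguments": {"commands": [[0.8, 0.3, 3, 0, 0, 0], [0, 0, 3, 0, 0, 0], [0, 0, 3, 0, 0, 0], [0, 0, 2, 0, 0, 0], [0, 0, 0, 0, 0, 0]]}}

```text
time: 7.58
tool_pos: [0.5425, 0.1322, 0.1483]
tool_rot: [-0.0, 0.73, 0.684, -0.001]
contact_force: [0.1, 0.5, -3.6]
gripper_width: 0.506
grasp_force: 62.1
```

{"name": "play_rows", "arguments": {"commands": [[0, 0, 2, 0, 0, 0], [0, 0, 2, 0, 0, 0], [0, 0, 2, 0, 0, 0], [0, 0, 0, 0, 0, 0], [0, 0, 0, 0, 0, 0]]}}

```text
time: 8.0
tool_pos: [0.5437, 0.1324, 0.1437]
tool_rot: [0.001, 0.73, 0.684, 0.001]
contact_force: [1.2, -0.4, -2.0]
gripper_width: 0.507
grasp_force: 62.2
```

{"name": "play_rows", "arguments": {"commands": [[0, 0, 2, 0, 0, 0], [0, 0, 2, 0, 0, 0], [0, 0, 2, 0, 0, 0], [0, 0, 0, 0, 0, 0], [0, 0, 0, 0, 0, 0]]}}

```text
time: 8.42
tool_pos: [0.5438, 0.1323, 0.1372]
tool_rot: [0.001, 0.73, 0.683, 0.001]
contact_force: [4.9, 0.3, -4.3]
gripper_width: 0.504
grasp_force: 61.5
```

{"name": "play_rows", "arguments": {"commands": [[0, 0, 2, 0, 0, 0], [0, 0, 2, 0, 0, 0], [0, 0, 0, 0, 0, 0]]}}

```text
time: 8.67
tool_pos: [0.5438, 0.1323, 0.1335]
tool_rot: [0.001, 0.73, 0.684, 0.001]
contact_force: [5.1, 0.8, -2.4]
gripper_width: 0.506
grasp_force: 61.8
```

{"name": "play_rows", "arguments": {"commands": [[0, 0.7, 0, 0, 0, 0], [0, 0, 2, 0, 0, 0], [0, 0, 2, 0, 0, 0], [0, 0, 2, 0, 0, 0], [0, 0, 0, 0, 0, 0]]}}

```text
time: 9.08
tool_pos: [0.544, 0.1323, 0.1271]
tool_rot: [0.0, 0.73, 0.684, 0.0]
contact_force: [5.2, -0.7, -3.2]
gripper_width: 0.505
grasp_force: 61.9
```

{"name": "play_rows", "arguments": {"commands": [[0, 0, 2, 0, 0, 0], [0, 0, 2, 0, 0, 0], [0, 0, 2, 0, 0, 0], [0, 0, 0, 0, 0, 0], [0, 0, 0, 0, 0, 0]]}}

```text
time: 9.5
tool_pos: [0.5452, 0.1324, 0.1229]
tool_rot: [0.001, 0.73, 0.684, 0.001]
contact_force: [5.1, 0.2, 3.9]
gripper_width: 0.505
grasp_force: 62.8
```

{"name": "play_rows", "arguments": {"commands": [[0, 0, 2, 0, 0, 0], [0, 0, 2, 0, 0, 0], [0, 0, 2, 0, 0, 0], [0, 0, 0, 0, 0, 0], [0, 0, 0, 0, 0, 0]]}}

```text
time: 9.92
tool_pos: [0.5451, 0.1324, 0.1167]
tool_rot: [0.001, 0.73, 0.684, 0.001]
contact_force: [5.9, -0.3, 0.7]
gripper_width: 0.504
grasp_force: 62.2
```

{"name": "play_rows", "arguments": {"commands": [[0, 0, 2, 0, 0, 0], [0, 0, 2, 0, 0, 0], [0, 0, 0, 0, 0, 0], [0, 0, 0, 0, 0, 0]]}}

```text
time: 10.25
tool_pos: [0.545, 0.1322, 0.1115]
tool_rot: [0.001, 0.73, 0.684, 0.001]
contact_force: [8.0, -0.1, -0.7]
gripper_width: 0.507
grasp_force: 62.1
```

{"name": "play_rows", "arguments": {"commands": [[0, 0, 2, 0, 0, 0], [0, 0, 1, 0, 0, 0], [0, 0, 1, 0, 0, 0], [0, 0, 0, 0, 0, 0]]}}

```text
time: 10.58
tool_pos: [0.545, 0.1322, 0.1076]
tool_rot: [0.001, 0.73, 0.684, 0.001]
contact_force: [6.9, -0.0, -0.7]
gripper_width: 0.501
grasp_force: 62.1
```

{"name": "play_rows", "arguments": {"commands": [[0, 0, 1, 0, 0, 0], [0, 0, 1, 0, 0, 0], [0, 0, 0, 0, 0, 0], [0, 0, 0, 0, 0, 0]]}}

```text
time: 10.92
tool_pos: [0.545, 0.1322, 0.1056]
tool_rot: [0.001, 0.73, 0.684, 0.001]
contact_force: [7.8, -0.4, 0.3]
gripper_width: 0.504
grasp_force: 62.1
```

{"name": "play_rows", "arguments": {"commands": [[0, 0, 1, 0, 0, 0], [0, 0, 0, 0, 0, 0], [0, 0, 0, 0, 0, 0]]}}

```text
time: 11.17
tool_pos: [0.5449, 0.1322, 0.1046]
tool_rot: [0.001, 0.73, 0.684, 0.001]
contact_force: [7.0, -0.5, -0.2]
gripper_width: 0.508
grasp_force: 62.2
```

{"name": "play_rows", "arguments": {"commands": [[0, 0, 1, 0, 0, 0], [0, 0, 0, 0, 0, 0], [0, 0, 0, 0, 0, 0]]}}

```text
time: 11.42
tool_pos: [0.5439, 0.1322, 0.1028]
tool_rot: [0.0, 0.73, 0.684, 0.0]
contact_force: [5.9, -0.9, 0.0]
gripper_width: 0.508
grasp_force: 62.3
```

{"name": "play_rows", "arguments": {"commands": [[0, 0, 1, 0, 0, 0], [0, 0, 0, 0, 0, 0], [0, 0, 0, 0, 0, 0]]}}

```text
time: 11.67
tool_pos: [0.5439, 0.1322, 0.1017]
tool_rot: [0.0, 0.73, 0.683, 0.0]
contact_force: [6.4, 0.2, -1.5]
gripper_width: 0.508
grasp_force: 62.4
```

{"name": "play_rows", "arguments": {"commands": [[0, 0, 0.7, 0, 0, 0], [0, 0, 0, 0, 0, 0], [0, 0, 0, 0, 0, 0]]}}

```text
time: 11.92
tool_pos: [0.5439, 0.1322, 0.1013]
tool_rot: [0.0, 0.73, 0.684, 0.0]
contact_force: [5.1, -0.5, -0.2]
gripper_width: 0.505
grasp_force: 62.5
```

The sideways jump at z≈0.103 looks like the catch snapping. I'll go on to the floor.

{"name": "play_rows", "arguments": {"commands": [[0, 0, 0.7, 0, 0, 0], [0, 0, 0, 0, 0, 0], [0, 0, 0, 0, 0, 0]]}}

```text
time: 12.17
tool_pos: [0.544, 0.1322, 0.1013]
tool_rot: [0.0, 0.73, 0.684, 0.0]
contact_force: [3.2, -0.9, 4.7]
gripper_width: 0.508
grasp_force: 63.0
```

{"name": "play_rows", "arguments": {"commands": [[0, 0, 0.5, 0, 0, 0], [0, 0, 0, 0, 0, 0], [0, 0, 0, 0, 0, 0]]}}

```text
time: 12.42
tool_pos: [0.544, 0.1323, 0.1013]
tool_rot: [0.0, 0.73, 0.684, -0.0]
contact_force: [2.1, -1.0, 6.9]
gripper_width: 0.51
grasp_force: 63.4
```

{"name": "play_rows", "arguments": {"commands": [[0, 0.2, -1, 0, 0, 0], [0, 0, -1, 0, 0, 0], [0, 0, 0, 0, 0, 0], [0, 0, 0, 0, 0, 0]]}}

```text
time: 12.75
tool_pos: [0.5439, 0.1322, 0.1013]
tool_rot: [0.0, 0.73, 0.684, 0.0]
contact_force: [7.2, 0.1, -1.4]
gripper_width: 0.507
grasp_force: 62.2
```

{"name": "play_rows", "arguments": {"commands": [[0, 0, -0.7, 0, 0, 0], [0, 0, 0, 0, 0, 0], [0, 0, 0, 0, 0, 0]]}}

```text
time: 13.0
tool_pos: [0.5438, 0.1322, 0.1015]
tool_rot: [0.0, 0.73, 0.683, 0.0]
contact_force: [7.2, 0.6, -4.7]
gripper_width: 0.509
grasp_force: 61.7
```

{"name": "play_rows", "arguments": {"commands": [[0, 0, -0.7, 0, 0, 0], [0, 0, 0, 0, 0, 0], [0, 0, 0, 0, 0, 0]]}}

```text
time: 13.25
tool_pos: [0.5438, 0.1322, 0.1019]
tool_rot: [0.0, 0.73, 0.683, 0.0]
contact_force: [8.1, 0.2, -6.1]
gripper_width: 0.504
grasp_force: 61.5
```

{"name": "play_rows", "arguments": {"commands": [[0, 0.6, 0, 0, 0, 0], [0, 0, 0, 0, 0, 0], [0, 0, 0, 0, 0, 0]]}}

```text
time: 13.5
tool_pos: [0.544, 0.1322, 0.1019]
tool_rot: [-0.0, 0.73, 0.684, -0.0]
contact_force: [6.8, -0.3, -4.4]
gripper_width: 0.505
grasp_force: 61.9
```

{"name": "play_rows", "arguments": {"commands": [[0, 0, -0.7, 0, 0, 0], [0, 0, 0, 0, 0, 0], [0, 0, 0, 0, 0, 0]]}}

```text
time: 13.75
tool_pos: [0.5439, 0.1322, 0.1024]
tool_rot: [-0.0, 0.73, 0.683, -0.0]
contact_force: [6.9, 0.3, -5.4]
gripper_width: 0.505
grasp_force: 61.7
```

{"name": "play_rows", "arguments": {"commands": [[0, 0.8, 0, 0, 0, 0], [0, 0, -0.5, 0, 0, 0], [0, 0, 0, 0, 0, 0], [0, 0, 0, 0, 0, 0]]}}

```text
time: 14.08
tool_pos: [0.5442, 0.1321, 0.1026]
tool_rot: [-0.001, 0.73, 0.684, -0.001]
contact_force: [4.9, 0.5, -4.4]
gripper_width: 0.508
grasp_force: 61.9
```

{"name": "play_rows", "arguments": {"commands": [[0, 0, -0.7, 0, 0, 0], [0, 0, 0, 0, 0, 0], [0, 0, 0, 0, 0, 0]]}}

```text
time: 14.33
tool_pos: [0.5441, 0.1321, 0.1032]
tool_rot: [-0.001, 0.73, 0.684, -0.001]
contact_force: [6.6, -0.6, -5.8]
gripper_width: 0.504
grasp_force: 61.9
```

{"name": "play_rows", "arguments": {"commands": [[0, 0.4, -0.5, 0, 0, 0], [0, 0, 0, 0, 0, 0], [0, 0, 0, 0, 0, 0]]}}

```text
time: 14.58
tool_pos: [0.5442, 0.1321, 0.1032]
tool_rot: [-0.001, 0.73, 0.684, -0.001]
contact_force: [5.6, 0.9, -6.9]
gripper_width: 0.511
grasp_force: 61.7
```

{"name": "play_rows", "arguments": {"commands": [[0, 0, -0.5, 0, 0, 0], [0, 0, 0, 0, 0, 0], [0, 0, 0, 0, 0, 0]]}}

```text
time: 14.83
tool_pos: [0.5441, 0.132, 0.1033]
tool_rot: [-0.001, 0.73, 0.684, -0.001]
contact_force: [6.3, 0.8, -8.7]
gripper_width: 0.508
grasp_force: 62.1
```

{"name": "play_rows", "arguments": {"commands": [[0, 0, -0.5, 0, 0, 0], [0, 0, 0, 0, 0, 0], [0, 0, 0, 0, 0, 0]]}}

```text
time: 15.08
tool_pos: [0.5441, 0.132, 0.1033]
tool_rot: [-0.001, 0.73, 0.684, -0.001]
contact_force: [8.4, 1.3, -11.2]
gripper_width: 0.502
grasp_force: 62.4
```

Pack stops at 2 mm of play and the load climbs, so it is locked. One last bit, then hold over a second.

{"name": "play_rows", "arguments": {"commands": [[0, 0, -0.3, 0, 0, 0], [0, 0, 0, 0, 0, 0], [0, 0, 0, 0, 0, 0]]}}

```text
time: 15.33
tool_pos: [0.5441, 0.132, 0.1033]
tool_rot: [-0.001, 0.73, 0.684, -0.001]
contact_force: [8.4, -0.6, -12.7]
gripper_width: 0.505
grasp_force: 62.3
```

{"name": "play_rows", "arguments": {"commands": [[0, 0, 0, 0, 0, 0], [0, 0, 0, 0, 0, 0], [0, 0, 0, 0, 0, 0]]}}

```text
time: 15.58
tool_pos: [0.5441, 0.132, 0.1033]
tool_rot: [-0.001, 0.73, 0.684, -0.001]
contact_force: [9.1, 0.4, -12.3]
gripper_width: 0.505
grasp_force: 62.3
```

{"name": "play_rows", "arguments": {"commands": [[0, 0, -0.2, 0, 0, 0], [0, 0, 0, 0, 0, 0], [0, 0, 0, 0, 0, 0], [0, 0, 0, 0, 0, 0], [0, 0, 0, 0, 0, 0]]}}

```text
time: 16.0
tool_pos: [0.544, 0.132, 0.1033]
tool_rot: [-0.001, 0.73, 0.684, -0.001]
contact_force: [8.6, 0.6, -13.6]
gripper_width: 0.51
grasp_force: 62.3
```

{"name": "play_rows", "arguments": {"commands": [[0, 0, 0, 0, 0, 0], [0, 0, 0, 0, 0, 0], [0, 0, 0, 0, 0, 0], [0, 0, 0, 0, 0, 0], [0, 0, 0, 0, 0, 0]]}}

```text
time: 16.42
tool_pos: [0.5441, 0.132, 0.1034]
tool_rot: [-0.001, 0.73, 0.684, -0.001]
contact_force: [8.7, 0.4, -12.5]
gripper_width: 0.507
grasp_force: 62.3
```

{"name": "play_rows", "arguments": {"commands": [[0, 0, 0, 0, 0, 0], [0, 0, 0, 0, 0, 0], [0, 0, 0, 0, 0, 0], [0, 0, 0, 0, 0, 0], [0, 0, 0, 0, 0, 0]]}}

```text
time: 16.83
tool_pos: [0.5441, 0.132, 0.1033]
tool_rot: [-0.001, 0.73, 0.684, -0.001]
contact_force: [8.2, -0.2, -13.5]
gripper_width: 0.502
grasp_force: 62.3
```

{"name": "play_rows", "arguments": {"commands": [[0, 0, 0, 0, 0, 0], [0, 0, 0, 0, 0, 0], [0, 0, 0, 0, 0, 0], [0, 0, 0, 0, 0, 0], [0, 0, 0, 0, 0, 0]]}}

```text
time: 17.25
tool_pos: [0.5441, 0.132, 0.1034]
tool_rot: [-0.001, 0.73, 0.684, -0.001]
contact_force: [8.6, 0.1, -13.8]
gripper_width: 0.503
grasp_force: 62.3
```

{"name": "play_rows", "arguments": {"commands": [[0, 0, 1.5, 0, 0, 0], [0, 0, 1.5, 0, 0, 0], [0, 0, 1.5, 0, 0, 0], [0, 0, 1.0, 0, 0, 0], [0, 0, 0, 0, 0, 0]]}}

```text
time: 17.67
tool_pos: [0.5445, 0.1322, 0.1014]
tool_rot: [-0.001, 0.73, 0.684, -0.001]
contact_force: [0.0, -0.3, -0.7]
gripper_width: 0.504
grasp_force: 64.7
```

{"name": "play_rows", "arguments": {"commands": [[0, 0, 0.5, 0, 0, 0], [0, 0, 0, 0, 0, 0], [0, 0, 0, 0, 0, 0]]}}

```text
time: 17.92
tool_pos: [0.5448, 0.1322, 0.1014]
tool_rot: [-0.001, 0.73, 0.684, -0.001]
contact_force: [-2.2, -0.4, 2.2]
gripper_width: 0.504
grasp_force: 65.3
```

Seated on the floor. Release and rise.

{"name": "play_rows", "arguments": {"commands": [[0, 0, 0, 0, 0, 0], [0, 0, 0, 0, 0, 0], [0, 0, 0, 0, 0, 0], [0, 0, 0, 0, 0, 0], [0, 0, 0, 0, 0, 0]], "hand": 85}}

```text
time: 18.33
tool_pos: [0.5459, 0.1322, 0.1017]
tool_rot: [0.0, 0.73, 0.684, 0.0]
contact_force: [-0.4, -0.1, -0.2]
gripper_width: 0.995
grasp_force: 0.0
```

{"name": "play_rows", "arguments": {"commands": [[0, 0, 0, 0, 0, 0], [0, 0, -3, 0, 0, 0], [0, 0, -5, 0, 0, 0], [0, 0, -10, 0, 0, 0], [0, 0, -20, 0, 0, 0]]}}

```text
time: 18.75
tool_pos: [0.5443, 0.132, 0.1384]
tool_rot: [-0.001, 0.73, 0.684, -0.002]
contact_force: [-1.1, -0.8, 0.6]
gripper_width: 0.995
grasp_force: 0.0
```

{"name": "play_rows", "arguments": {"commands": [[0, 0, -30, 0, 0, 0], [0, 0, -30, 0, 0, 0], [0, 0, -30, 0, 0, 0], [0, 0, -20, 0, 0, 0], [0, 0, 0, 0, 0, 0]]}}

```text
time: 19.17
tool_pos: [0.5487, 0.1325, 0.2576]
tool_rot: [0.004, 0.73, 0.684, 0.005]
contact_force: [-0.3, -1.3, 1.1]
gripper_width: 0.997
grasp_force: 0.0
```

Run:
```python
from h import *
R,p=pose();print(p.round(4),manip.state()["contact_force"].round(1))
a=frame("wrist");b=frame("scene")["image"][140:300,130:430]
a2=a["image"];cv2.imwrite("pics/end.png",np.hstack([cv2.resize(a2,(400,300)),cv2.resize(b,(400,300))])[:,:,::-1])
print(proj(a,[[.5435,.1318,.119]]))
```

```text
[0.5487 0.1325 0.2576] [-0.3 -1.3  1.1]
[[306.24678012 231.66452298]]
```

View pics/end.png

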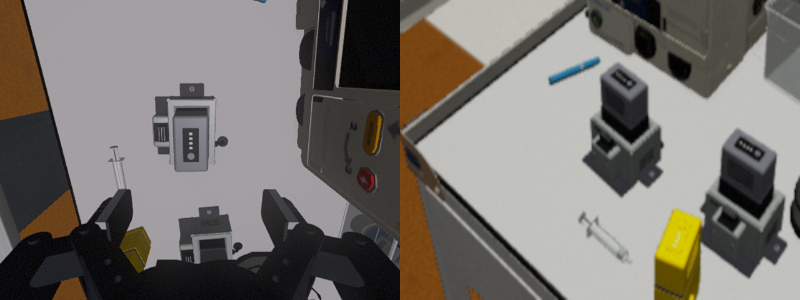

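The pictures show the pack seated upright in the charger at the same depth as the busy one. The syringe, thermometer and yellow look-alike are undisturbed.

```bash
python3 -c "
from plant import manip
print(manip.job_done())"
```

```text
the job is handed in; nothing more can be done
None
```

The black pack is in the empty charger and held by the catch (it stopped after 2 mm of upward play). I held a pull of about 12–14 N on it for over 1.5 s, then set it back on the floor of the well, released it, and handed the job in at about 19 s with the small things in the final pictures undisturbed.

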